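Put the dropper bottle back in the spice rack

ROBOT

A 6-joint arm with a two-finger parallel gripper is mounted at the origin on a cart in front of the work surface, level with it; the furniture and walls round the work are solid. World frame = base frame: x ahead of the robot, y to its left, z up, the work surface at z = 0. Lengths are in mm, angles in rad, forces in N, time in s.
With the tool pointing down it reaches from about 300 to 775 mm from the base axis. Payload 14.6 kg.
Tool frame: the origin (TCP) lies at the very end of the fingers, on their centre line; the grasp point (between the pads) lies 19 mm behind it; z points along the fingers, y is the direction in which the jaws open and shut (so a half turn about z gives the same grasp; the last joint's range is limited). The gripper opens to 94 mm and grips with 3 to 60 N. Pads are 16 mm wide; open, the fingers measure 119 mm over their backs; the gripper's body (75 mm by 177 mm) begins 78 mm behind the grasp point.
Start: joints at [1.17, 0.3, 1.521, -0, 1.321, -0.067], TCP at [180.197, 519.633, 174.746] pointing down, gripper open.
Joint ranges: [-3.03, 3.03], [-0.79, 2.21], [0.23, 2.52], [-1.04, 4.18], [0, 3.07], [-2.55, 2.55]. Speed limits (rad/s): [2.22, 2.22, 2.57, 3.14, 3.14, 3.14].

INTERFACE

Orientations are given as [roll, pitch, yaw] about the fixed x, y, z axes, in that order (R = Rz(yaw) Ry(pitch) Rx(roll)).
In Python, from cell import manip gives the robot as it stands.
- The arm moves only by the shell command python3 -m inch 'ROWS' [FORCE]. ROWS is a JSON object of lists of equal length, an entry for each row: "grip": the opening, from -1 (shut) to 1 (fully open), so that 0 is half open; "travel": the shift along the world's x, y, z in cm, a list of three; "turn": the turn, a rotation vector about the world's x, y, z in degrees, a list of three. A call has 1 to 10 rows; each row is the pose to reach, as a shift and turn from the pose measured when the call began; what a row does not reach only later rows make up. A row lasts 1/8 s, in which the tool goes at most 62.5 mm and 10.7 degrees, less where a joint would pass 70% of its speed; a pose out of reach is approached as far as the arm can. A call with a gripper value outside its range is refused whole. The fingers move at their own pace and stop on an object; FORCE is the grip in N (left out, the last holds). Time passes only in rows, so rows that repeat a pose let the fingers close. It gives the time, the measured TCP pose, the force and the opening at its end, in the units of the state.
- manip.read_state(): the state, without advancing time (a new reading comes with each control period).
- manip.camera(name): name is "scene" or "top" or "wrist"; returns (picture, depth): 420x560x3 uint8, red, green, blue; 420x560 float32, mm along the optical axis (not along the pixel's ray), 0 where there is no reading.
- manip.calibration(name): a dict with "fx", "fy", "cx", "cy" (pixels), "k1" (the pictures are not rectified: a ray, as slopes to the right and down, at radius r is drawn at 1 + k1 r^2 times it, then the intrinsics apply), "world_from_camera" (4x4, takes a point from camera to world coordinates). Camera axes: x right, y up, looking along -z (the intrinsics and any distortion apply to the point x, -y, -z); pixel columns grow to the right and rows downward; lengths in mm; the calibration is good to about 2 mm. A picture is of the moment at which its call begins: read the wrist's pose just before it. calibration takes no time and is no camera call; for the wrist camera it gives the pose at the moment of the call.
- manip.sign_off(): hands the job in, once; it reports no verdict.
Trained networks look in the newest picture that a camera, given by its name, has taken for a name from the list of things; names that differ only in an ending like _2 or _b are one class to them, and where a whole thing is asked for, a point or a joint stands for the part that bears it (a point fixed in the world has none). Each returns a list of dicts, best first, with "p" (0 to 1); they miss things now and then, are a little off and sometimes report something else, mostly with a low value. They report only what shows in the picture. A call takes as long as a camera call. They do not tell look-alikes from the thing itself.
- manip.look_for(camera, label): "bbox" ([left, top, right, bottom] in pixels, round what is visible of it).
The state is a dict: "clock": time; "joints": joint angles; "qd": joint speeds; "effort": joint torques, N m; "eef_pos": TCP position; "eef_rot": TCP orientation; "wrist_force": force on the tool from outside, world axes, zero at the start; "moment": the same for the moment, N m; "finger_gap": finger opening in mm.
Only numpy, scipy, OpenCV 4.12 (cv2) and the standard library are available. Lean on these libraries where they do the work, as an engineer would, in place of code of your own. Each camera call takes 0.05 s, during which the arm holds its last target.

TASK

Pick up the little dropper bottle, the slim one with a rubber bulb on top, and stand it upright in the one empty hole of the wooden spice rack, down on the hole's floor. Lower it in rather than dropping it, and leave the two jars that are already in the rack standing in their holes.

Things in the scene. Friction and masses are not known exactly. Their poses are not given: they have to be found in the camera images.
- dropper_bottle: Small loose dropper bottle (the vial), 102 mm tall: round body 33 mm in diameter up to 56 mm, shoulder sloping in to 62 mm, cap 24 mm in diameter from 62 to 77 mm, rubber bulb 13 mm in diameter above. About 0.07 kg. Stands upright left of the rack in a row with a salt shaker and a spice jar (44 mm wide, 90 and 104 mm tall), any order, 80 mm or more apart. Origin: centre of its underside; z up.
- empty_hole: Cork pad, 46 mm across, on the floor of the rack's empty hole (any of the three). Origin: centre of its upper face, on the hole's axis, 15 mm above the worktop; the bottle's underside rests here. y along the row of holes, x across it, z up. The hole is round, 54 mm in diameter; its rim is 29 mm above this origin. Rack: fixed, wooden, 90 mm (x) by 282 mm (y), ends 49 mm high.
- rack_jar_a: Capped spice jar, 44 mm in diameter, 104 mm tall, standing loose in one of the other two holes of the rack (three holes in a row, 86 mm apart), its underside 13 mm above the worktop. Origin: centre of its underside. It is to stay there.
- rack_jar_b: Capped spice jar, 40 mm in diameter, 98 mm tall, standing loose in the remaining hole of the rack, its underside 13 mm above the worktop. Origin: centre of its underside. It is to stay there.
There are look-alikes about, which are no part of the job. Leave any purple look-alike of the rack_jar_a alone. What is shaped like the rack_jar_b but green is not meant.

How it is judged:
By the outcome, as a careful person would: the job done as asked, in the order asked, and still so for the second after the job is handed in, with the robot touching nothing.
It also fails if it takes over 38 s, if anything falls off the work surface, if the arm or the gripper's body presses on something with over 40 N, if the wrist force passes 120 N, or if a joint passes its speed limit or range.

## Working session

There is one attempt and no reset: what is moved stays moved. The work goes in short steps, Python scripts to look and compute and a shell command to move; the robot and the scene stay as the last step left them, time stands still between calls to the robot, and variables do not carry over. Pictures are saved under pics/ and viewed, and the job is handed in when it is done.

```bash
mkdir -p pics; cat > h.py <<'E'
import numpy as np, cv2
from cell import manip
def shot(n,f):
    p,d=manip.camera(n); cv2.imwrite('pics/'+f+'.png',p[:,:,::-1]); np.savez('pics/'+f+'.npz',p=p,d=d,**{k:np.array(v) for k,v in manip.calibration(n).items()}); return p,d
def cloud(f):
    z=np.load('pics/'+f+'.npz'); d=z['d']; h,w=d.shape
    u,v=np.meshgrid(np.arange(w),np.arange(h))
    K=np.array([[z['fx'],0,z['cx']],[0,z['fy'],z['cy']],[0,0,1]],float)
    pts=np.stack([u,v],-1).reshape(-1,1,2).astype(float)
    r=cv2.undistortPoints(pts,K,np.array([float(z['k1']),0,0,0])).reshape(h,w,2)
    P=np.stack([r[...,0]*d,-r[...,1]*d,-d,np.ones_like(d)],-1)
    W=P@z['world_from_camera'].T
    W=W[...,:3]; W[d<=0]=np.nan
    return z['p'],W
E
python3 - <<'E'
from h import *
print(manip.read_state())
for n in ['scene','top']:
    shot(n,n+'1')
    for l in ['dropper_bottle','empty_hole','rack_jar_a','rack_jar_b']:
        print(n,l,[(round(x['p'],2),np.round(x['bbox']).tolist()) for x in manip.look_for(n,l)][:4])
E
```

```text
{'clock': 0.0, 'joints': array([ 1.17038074e+00,  3.00479833e-01,  1.52159564e+00,  2.84184482e-05,
        1.32068248e+00, -6.66311976e-02]), 'qd': array([-0.00028911, -0.00161334,  0.00103577,  0.00030508, -0.00178775,
       -0.00014305]), 'effort': array([ 6.70731351e-04, -5.31808555e+01, -3.52729261e+01,  7.08063575e-02,
        2.44707201e-02, -1.22315214e-04]), 'eef_pos': array([180.08547338, 519.36449312, 174.17539726]), 'eef_rot': array([-3.14043177e+00, -1.05052787e-04,  2.80780116e+00]), 'wrist_force': array([ 0.91729057, -0.33039614, -0.3151402 ]), 'moment': array([-0.0147439 , -0.0184824 , -0.01888778]), 'finger_gap': 93.62569428545922}
scene dropper_bottle [(0.72, [176.0, 153.0, 186.0, 188.0])]
scene empty_hole [(0.4, [328.0, 256.0, 337.0, 260.0])]
scene rack_jar_a [(0.96, [370.0, 285.0, 398.0, 333.0]), (0.85, [231.0, 197.0, 249.0, 239.0]), (0.82, [348.0, 242.0, 374.0, 281.0]), (0.76, [298.0, 207.0, 317.0, 245.0])]
scene rack_jar_b [(0.96, [370.0, 285.0, 398.0, 333.0]), (0.85, [231.0, 197.0, 249.0, 239.0]), (0.82, [348.0, 242.0, 374.0, 281.0]), (0.76, [298.0, 207.0, 317.0, 245.0])]
top dropper_bottle []
top empty_hole [(0.57, [329.0, 202.0, 346.0, 218.0])]
top rack_jar_a [(0.73, [403.0, 211.0, 434.0, 233.0]), (0.66, [243.0, 234.0, 260.0, 254.0]), (0.64, [366.0, 190.0, 389.0, 216.0]), (0.64, [303.0, 197.0, 318.0, 215.0])]
top rack_jar_b [(0.73, [403.0, 211.0, 434.0, 233.0]), (0.66, [243.0, 234.0, 260.0, 254.0]), (0.64, [366.0, 190.0, 389.0, 216.0]), (0.64, [303.0, 197.0, 318.0, 215.0])]
```

View pics/scene1.png

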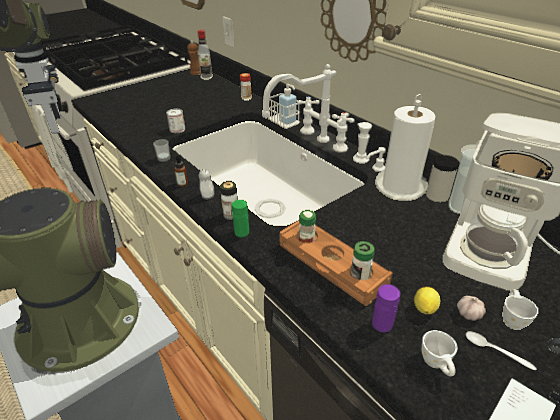

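View pics/top1.png

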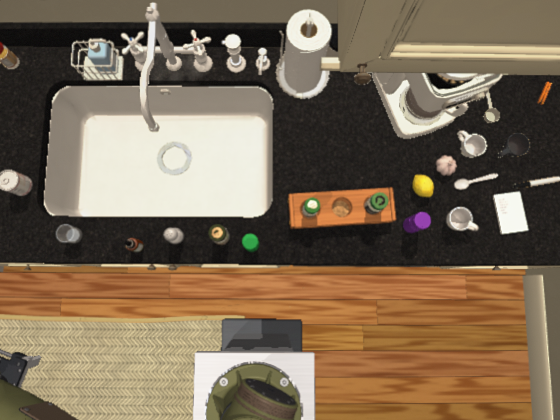

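```bash
python3 - <<'E'
from h import *
p,W=cloud('scene1')
c=cv2.resize(p[130:350,120:420],None,fx=2.6,fy=2.6,interpolation=cv2.INTER_CUBIC)
cv2.imwrite('pics/crop_s.png',c[:,:,::-1])
p,W=cloud('top1')
c=cv2.resize(p[100:320,150:460],None,fx=2.5,fy=2.5,interpolation=cv2.INTER_CUBIC)
cv2.imwrite('pics/crop_t.png',c[:,:,::-1])
E
```

```text
(no output)
```

View pics/crop_s.png

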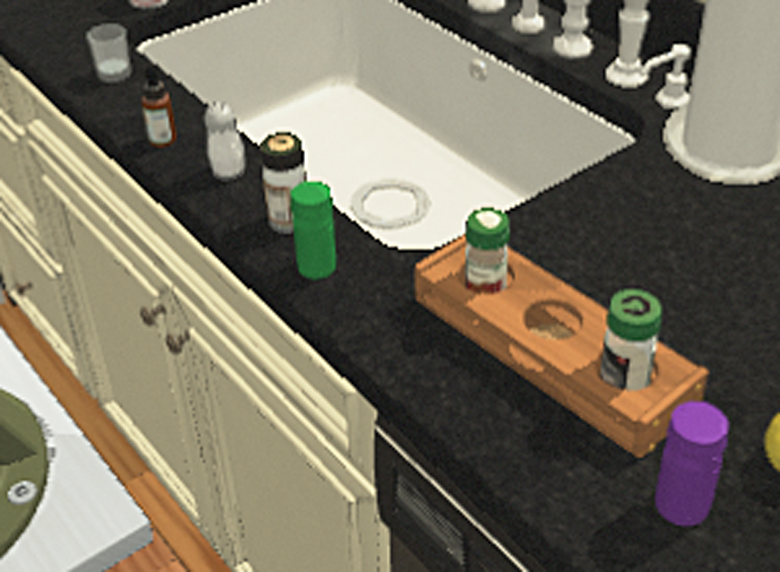

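View pics/crop_t.png

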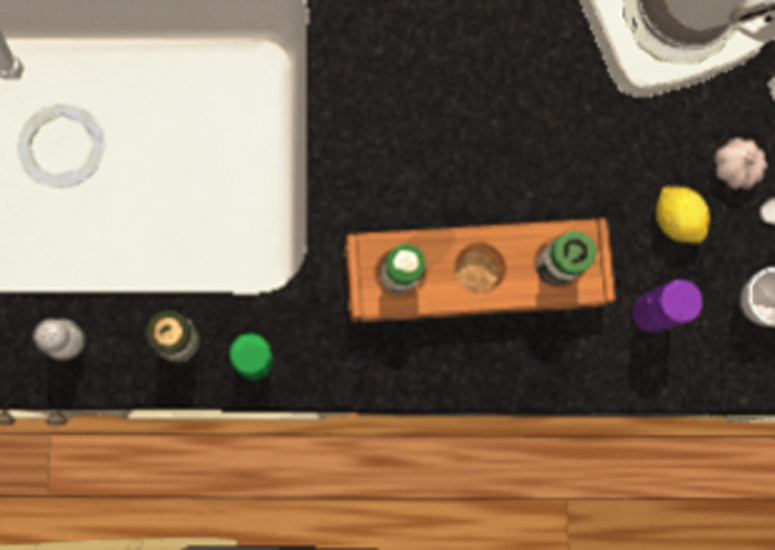

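The bottle candidates are, in scene/top pixels:
- Brown bottle with black bulb at (181,170)/(134,244). It is the slimmest, and the only one with a bulb.
- White salt shaker at (206,184)/(173,235).
- Spice jar at (229,199)/(218,233).
- Green jar at (240,218)/(250,242), a decoy.

The target is the brown one with the bulb. The empty hole is the middle one, at top (341,206). Next I'll measure positions and enlarge the target.

```bash
python3 - <<'E'
from h import *
p,W=cloud('scene1')
c=cv2.resize(p[140:215,140:260],None,fx=6,fy=6,interpolation=cv2.INTER_CUBIC)
cv2.imwrite('pics/crop_b.png',c[:,:,::-1])
def rep(W,u0,u1,v0,v1,name):
    P=W[v0:v1,u0:u1].reshape(-1,3)
    P=P[np.isfinite(P).all(1)]
    print(name)
    for a,b in [(-5,5),(8,20),(20,35),(35,50),(50,58),(62,77),(78,90),(90,105),(105,125)]:
        q=P[(P[:,2]>a)&(P[:,2]<b)]
        if len(q): print(a,b,len(q),np.round(q.min(0)),np.round(q.max(0)),np.round(np.median(q,0)))
rep(W,172,190,150,192,'bottle scene')
Wt=cloud('top1')[1]
rep(Wt,120,146,234,254,'bottle top')
rep(W,195,218,165,203,'salt scene')
rep(W,297,318,205,246,'jar left scene')
rep(W,347,376,240,284,'jar right scene')
rep(Wt,300,322,195,218,'jarL top'); rep(Wt,362,392,188,218,'jarR top')
rep(Wt,328,356,194,221,'hole top'); rep(Wt,285,400,185,232,'rack top')
# rack top plane outline
m=(Wt[...,2]>38)&(Wt[...,2]<54); m[:180]=0;m[235:]=0;m[:,:280]=0;m[:,400:]=0
P=Wt[m][:,:2].astype(np.float32); r=cv2.minAreaRect(P); print(r, len(P))
E
```

```text
bottle scene
-5 5 394 [391. 274.  -5.] [519. 529.   5.] [455. 370.   0.]
8 20 37 [418. 301.   8.] [446. 327.  20.] [426. 309.  14.]
20 35 48 [419. 300.  20.] [448. 331.  35.] [430. 310.  29.]
35 50 45 [418. 302.  35.] [450. 325.  50.] [428. 310.  42.]
50 58 28 [419. 305.  51.] [451. 324.  58.] [431. 311.  54.]
62 77 42 [420. 307.  62.] [445. 333.  77.] [431. 315.  71.]
78 90 16 [428. 314.  78.] [443. 324.  89.] [435. 319.  83.]
90 105 18 [428. 315.  90.] [441. 328. 102.] [434. 320.  96.]
bottle top
-5 5 301 [410. 301.  -5.] [463. 373.   5.] [441. 343.  -0.]
8 20 18 [415. 305.   8.] [445. 321.  20.] [426. 308.  13.]
20 35 22 [417. 305.  20.] [447. 316.  35.] [430. 309.  28.]
35 50 22 [416. 305.  36.] [448. 327.  50.] [424. 309.  43.]
50 58 21 [418. 305.  51.] [447. 339.  58.] [426. 312.  55.]
62 77 41 [420. 310.  63.] [446. 331.  77.] [427. 316.  73.]
78 90 12 [421. 314.  78.] [442. 323.  90.] [430. 318.  83.]
90 105 22 [427. 316.  91.] [438. 328. 104.] [432. 321.  98.]
salt scene
-5 5 317 [415. 169.  -5.] [520. 389.   5.] [463. 231.  -1.]
8 20 37 [439. 193.   9.] [470. 217.  20.] [45
[... 3079 characters left out ...]
. -403.   -5.] [606. -82.   5.] [ 515. -249.   -0.]
8 20 494 [ 482. -388.    8.] [578. -90.  20.] [ 531. -233.   14.]
20 35 48 [ 482. -341.   21.] [556. -90.  35.] [ 520. -254.   30.]
35 50 2430 [ 482. -375.   35.] [590. -89.  50.] [ 530. -227.   44.]
50 58 97 [ 487. -373.   50.] [585. -91.  58.] [ 530. -297.   51.]
62 77 47 [ 510. -332.   62.] [ 548. -127.   77.] [ 522. -297.   71.]
78 90 29 [ 512. -325.   78.] [ 552. -126.   90.] [ 525. -299.   85.]
90 105 49 [ 510. -332.   90.] [ 554. -126.  105.] [ 521. -164.  100.]
105 125 428 [ 511. -338.  105.] [ 562. -127.  123.] [ 535. -301.  114.]
((536.01220703125, -232.0428466796875), (91.2218017578125, 283.0563659667969), 4.053696155548096) 2468
```

View pics/crop_b.png

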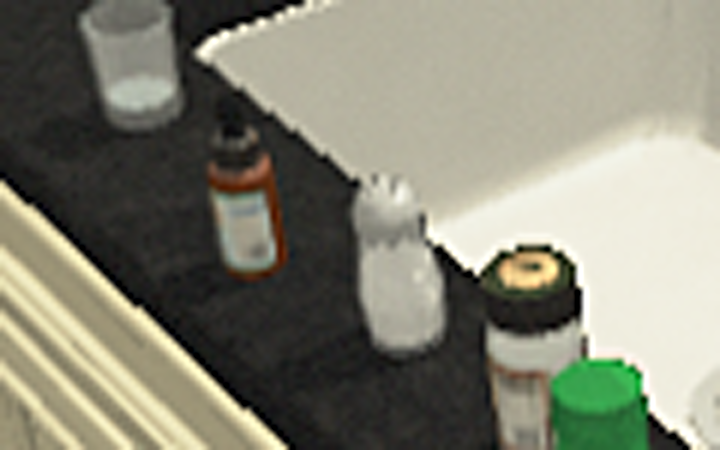

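The crop confirms it: brown glass, white label, dark cap and bulb at scene (181,170). The bottle is at about (433,321) and the hole at about (538,-235). I'll go above the bottle with the jaws along x, away from its neighbours, and refine with the wrist camera.

```bash
python3 -m inch '{"grip":[0.4,0.4,0.4,0.4,0.4,0.4,0.4,0.4,0.4],"travel":[[3,-2.5,2],[7,-5.5,2],[11,-8.5,2],[15,-11.5,2],[19,-15,2],[22,-18,2],[25.3,-19.8,1.5],[25.3,-19.8,1.5],[25.3,-19.8,1.5]],"turn":[[0,0,-10],[0,0,-20],[0,0,-30],[0,0,-40],[0,0,-50],[0,0,-60],[0,0,-70.9],[0,0,-70.9],[0,0,-70.9]]}'
python3 - <<'E'
from h import *
print(manip.read_state()['eef_pos'],manip.read_state()['eef_rot'])
shot('wrist','w1')
print([(round(x['p'],2),np.round(x['bbox']).tolist()) for x in manip.look_for('wrist','dropper_bottle')][:4])
E
```

```text
clock: 1.62
eef_pos: [432.7, 321.9, 189.7]
eef_rot: [-3.141, -0.0, 1.573]
wrist_force: [1.0, 0.2, 0.7]
finger_gap: 65.7
[432.74478565 321.90259594 189.7223628 ] [-3.14128551e+00 -2.10591243e-05  1.57259432e+00]
[(0.6, [267.0, 173.0, 301.0, 212.0])]
```

View pics/w1.png

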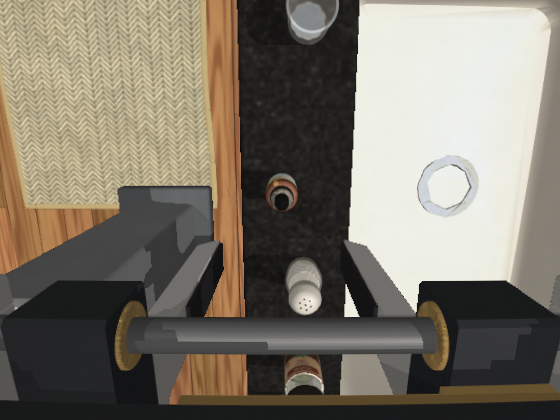

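The wrist view shows the dropper at (283,195), the glass at (312,15) and the salt shaker at (304,285). I'll measure from it.

```bash
python3 - <<'E'
from h import *
p,W=cloud('w1')
P=W[165:220,255:310].reshape(-1,3);P=P[np.isfinite(P).all(1)]
for a,b in [(-5,5),(8,35),(35,58),(64,77),(75,78),(80,96),(96,106)]:
    q=P[(P[:,2]>a)&(P[:,2]<b)]
    if len(q):print(a,b,len(q),np.round(q.min(0),1),np.round(q.max(0),1),np.round(np.median(q,0),1))
E
```

```text
-5 5 2029 [400.4 284.3  -0.5] [465.8 350.5   4.7] [434.2 319.5   2.1]
8 35 81 [416.5 329.8  10.4] [448.4 341.8  34.6] [432.8 339.9  23. ]
35 58 103 [415.5 325.8  35.4] [448.6 341.8  58. ] [431.8 339.9  48.4]
64 77 91 [418.8 314.3  64. ] [443.9 337.   76.9] [431.9 334.   71.2]
75 78 61 [421.2 314.3  75.3] [443.6 336.2  78. ] [431.9 331.2  77.4]
80 96 59 [423.3 321.4  80. ] [440.5 333.   95.9] [432.8 330.2  85. ]
96 106 153 [426.5 319.2  96.2] [438.3 331.5 104.9] [431.9 326.  100. ]
```

```bash
python3 -m inch '{"grip":[0.4,0.4,0.4,0.4,0.4,0.4],"travel":[[0,0.15,-3],[0,0.15,-7],[0,0.15,-10.5],[0,0.15,-13],[0,0.15,-13.9],[0,0.15,-13.9]],"turn":[[0,0,0],[0,0,0],[0,0,0],[0,0,0],[0,0,0],[0,0,0]]}'
python3 -m inch '{"grip":[-1,-1,-1,-1,-1,-1],"travel":[[0,0,0],[0,0,0],[0,0,0],[0,0,0],[0,0,0],[0,0,0]],"turn":[[0,0,0],[0,0,0],[0,0,0],[0,0,0],[0,0,0],[0,0,0]]}' 12
python3 - <<'E'
from h import *
shot('wrist','w2')
E
```

```text
clock: 2.48
eef_pos: [432.3, 324.2, 51.2]
eef_rot: [3.142, -0.0, 1.574]
wrist_force: [0.3, 0.5, -0.3]
finger_gap: 66.2
clock: 3.22
eef_pos: [432.3, 324.1, 51.3]
eef_rot: [3.141, -0.0, 1.574]
wrist_force: [1.5, -0.5, 0.1]
finger_gap: 12.3
```

View pics/w2.png

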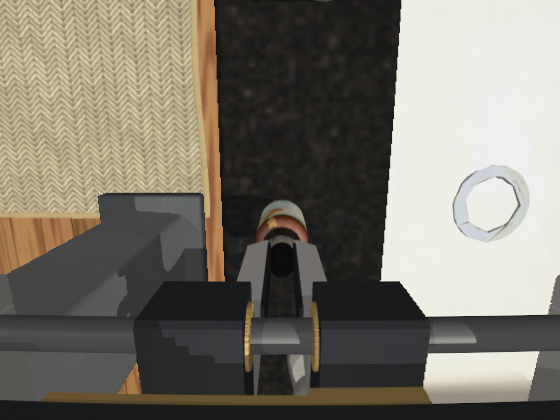

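```bash
python3 - <<'E'
from h import *
s=manip.read_state(); print(s['finger_gap'],s['eef_pos'])
p,W=cloud('w2')
c=cv2.resize(p[180:320,200:370],None,fx=4.2,fy=4.2,interpolation=cv2.INTER_CUBIC)
cv2.imwrite('pics/crop_w2.png',c[:,:,::-1])
for v in range(196,300,6): print(v,[np.round(W[v,u]).tolist() for u in (270,282,292)])
shot('scene','s2')
p,_=cloud('s2'); c=cv2.resize(p[60:220,100:300],None,fx=3.7,fy=3.7,interpolation=cv2.INTER_CUBIC)
cv2.imwrite('pics/crop_s2.png',c[:,:,::-1])
E
```

```text
12.230876899391767 [432.30333902 324.14734379  51.25512922]
196 [[423.0, 343.0, 2.0], [432.0, 343.0, 2.0], [440.0, 343.0, 1.0]]
202 [[423.0, 338.0, 2.0], [432.0, 342.0, 17.0], [440.0, 339.0, 3.0]]
208 [[424.0, 339.0, 27.0], [432.0, 342.0, 36.0], [440.0, 340.0, 28.0]]
214 [[425.0, 340.0, 45.0], [432.0, 342.0, 52.0], [439.0, 340.0, 47.0]]
220 [[425.0, 340.0, 60.0], [432.0, 340.0, 62.0], [439.0, 339.0, 59.0]]
226 [[425.0, 337.0, 63.0], [432.0, 337.0, 63.0], [439.0, 337.0, 64.0]]
232 [[425.0, 334.0, 68.0], [432.0, 336.0, 73.0], [438.0, 334.0, 68.0]]
238 [[426.0, 334.0, 77.0], [432.0, 335.0, 80.0], [438.0, 334.0, 77.0]]
244 [[426.0, 333.0, 85.0], [432.0, 331.0, 80.0], [438.0, 331.0, 79.0]]
250 [[426.0, 332.0, 92.0], [432.0, 331.0, 90.0], [438.0, 328.0, 82.0]]
256 [[426.0, 328.0, 92.0], [432.0, 331.0, 97.0], [438.0, 328.0, 90.0]]
262 [[426.0, 327.0, 97.0], [432.0, 328.0, 100.0], [438.0, 328.0, 98.0]]
268 [[426.0, 325.0, 99.0], [432.0, 326.0, 103.0], [438.0, 324.0, 98.0]]
274 [[426.0, 319.0, 94.0], [433.0, 322.0, 102.0], [441.0, 277.0, 1.0]]
280 [[423.0, 272.0, 2.0], [433.0, 272.0, 2.0], [441.0, 272.0, 1.0]]
286 [[423.0, 266.0, 0.0], [433.0, 267.0, 2.0], [441.0, 267.0, 2.0]]
292 [[423.0, 261.0, 2.0], [433.0, 261.0, 1.0], [441.0, 262.0, 2.0]]
298 [[423.0, 256.0, 3.0], [433.0, 256.0, 2.0], [441.0, 255.0, 2.0]]
```

View pics/crop_w2.png

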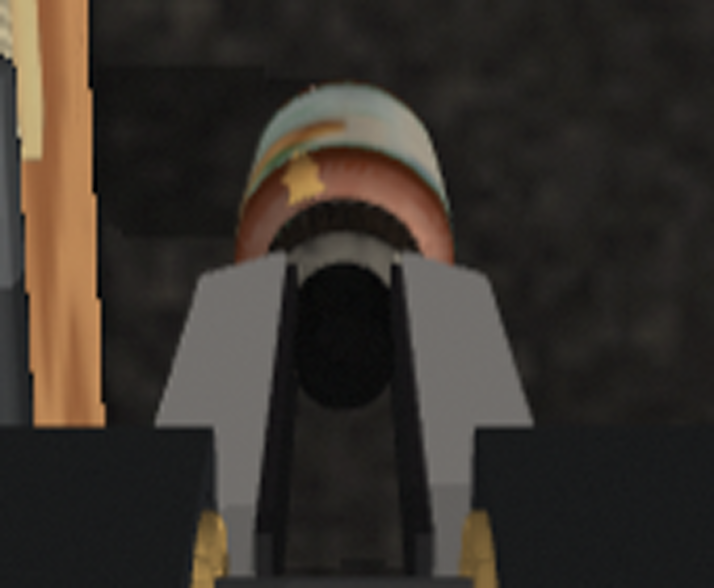

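View pics/crop_s2.png

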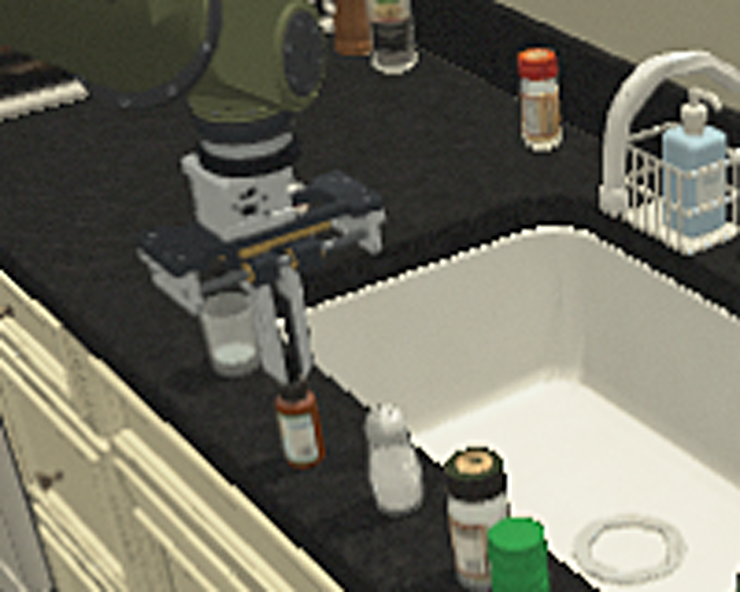

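```bash
python3 - <<'E'
from h import *
p,W=cloud('w2')
for v in range(238,284,4): print(v,[np.round(W[v,u]).tolist() for u in (250,256,262,302,308,314)])
print(manip.calibration('wrist')['world_from_camera'].round(2).tolist())
E
```

```text
238 [[407.0, 309.0, 2.0], [416.0, 328.0, 59.0], [420.0, 329.0, 62.0], [445.0, 329.0, 63.0], [454.0, 309.0, 1.0], [458.0, 309.0, 1.0]]
242 [[407.0, 305.0, 1.0], [416.0, 325.0, 60.0], [422.0, 334.0, 86.0], [443.0, 335.0, 87.0], [454.0, 306.0, 2.0], [458.0, 306.0, 2.0]]
246 [[416.0, 335.0, 94.0], [419.0, 335.0, 93.0], [422.0, 335.0, 94.0], [443.0, 335.0, 93.0], [446.0, 335.0, 93.0], [449.0, 334.0, 92.0]]
250 [[416.0, 335.0, 99.0], [419.0, 335.0, 100.0], [422.0, 335.0, 99.0], [443.0, 335.0, 99.0], [446.0, 335.0, 100.0], [449.0, 335.0, 100.0]]
254 [[417.0, 335.0, 106.0], [420.0, 335.0, 105.0], [423.0, 335.0, 105.0], [442.0, 335.0, 104.0], [445.0, 335.0, 105.0], [448.0, 335.0, 106.0]]
258 [[417.0, 335.0, 112.0], [420.0, 335.0, 111.0], [423.0, 335.0, 110.0], [442.0, 335.0, 111.0], [445.0, 335.0, 110.0], [448.0, 335.0, 110.0]]
262 [[418.0, 335.0, 117.0], [420.0, 335.0, 115.0], [423.0, 335.0, 116.0], [442.0, 335.0, 117.0], [444.0, 335.0, 117.0], [447.0, 335.0, 117.0]]
266 [[418.0, 335.0, 121.0], [421.0, 335.0, 121.0], [424.0, 335.0, 121.0], [441.0, 336.0, 122.0], [444.0, 335.0, 121.0], [447.0, 336.0, 122.0]]
270 [[418.0, 335.0, 125.0], [421.0, 334.0, 124.0], [424.0, 335.0, 125.0], [441.0, 335.0, 126.0], [444.0, 335.0, 126.0], [446.0, 335.0, 125.0]]
274 [[419.0, 335.0, 130.0], [421.0, 335.0, 129.0], [424.0, 335.0, 130.0], [441.0, 335.0, 129.0], [443.0, 335.0, 129.0], [446.0, 335.0, 129.0]]
278 [[419.0, 335.0, 133.0], [422.0, 335.0, 134.0], [424.0, 335.0, 133.0], [441.0, 335.0, 134.0], [443.0, 335.0, 134.0], [445.0, 336.0, 135.0]]
282 [[425.0, 359.0, 187.0], [422.0, 335.0, 138.0], [424.0, 335.0, 137.0], [440.0, 335.0, 137.0], [443.0, 336.0, 139.0], [440.0, 359.0, 188.0]]
[[1.0, -0.0, -0.0, 432.0], [0.0, 0.97, 0.24, 395.34], [-0.0, -0.24, 0.97, 263.07], [0.0, 0.0, 0.0, 1.0]]
```

```bash
python3 - <<'E'
from h import *
p,W=cloud('w1')
for v in range(238,270,4): print(v,[np.round(W[v,u]).tolist() for u in (200,206,212,218,222,346,352,358)])
E
```

```text
238 [[128.0, -11.0, -814.0], [150.0, -11.0, -815.0], [168.0, -17.0, -834.0], [176.0, -43.0, -911.0], [193.0, -42.0, -908.0], [512.0, 261.0, 1.0], [569.0, 185.0, -228.0], [581.0, 185.0, -227.0]]
242 [[nan, nan, nan], [149.0, -27.0, -814.0], [395.0, 333.0, 227.0], [398.0, 333.0, 226.0], [191.0, -61.0, -913.0], [467.0, 333.0, 227.0], [470.0, 333.0, 227.0], [581.0, 177.0, -228.0]]
246 [[390.0, 333.0, 234.0], [393.0, 333.0, 234.0], [396.0, 333.0, 233.0], [399.0, 332.0, 230.0], [400.0, 330.0, 224.0], [467.0, 332.0, 229.0], [469.0, 333.0, 234.0], [472.0, 333.0, 234.0]]
250 [[391.0, 333.0, 239.0], [394.0, 333.0, 238.0], [397.0, 333.0, 240.0], [400.0, 331.0, 235.0], [399.0, 327.0, 223.0], [466.0, 332.0, 235.0], [468.0, 333.0, 239.0], [471.0, 333.0, 239.0]]
254 [[393.0, 333.0, 246.0], [396.0, 333.0, 246.0], [398.0, 332.0, 243.0], [399.0, 329.0, 234.0], [400.0, 325.0, 225.0], [465.0, 330.0, 237.0], [467.0, 333.0, 245.0], [470.0, 334.0, 246.0]]
258 [[394.0, 333.0, 249.0], [397.0, 333.0, 250.0], [399.0, 332.0, 247.0], [399.0, 327.0, 235.0], [400.0, 323.0, 225.0], [465.0, 329.0, 239.0], [467.0, 332.0, 246.0], [469.0, 333.0, 250.0]]
262 [[395.0, 333.0, 255.0], [398.0, 333.0, 255.0], [400.0, 331.0, 251.0], [400.0, 326.0, 237.0], [400.0, 321.0, 225.0], [466.0, 326.0, 238.0], [466.0, 332.0, 251.0], [468.0, 333.0, 255.0]]
266 [[396.0, 332.0, 259.0], [398.0, 331.0, 256.0], [399.0, 329.0, 251.0], [400.0, 324.0, 237.0], [400.0, 319.0, 226.0], [465.0, 325.0, 240.0], [466.0, 330.0, 252.0], [467.0, 333.0, 259.0]]
```

The gap stopped at 12.3 mm, which means the fingers hold the bulb and not the cap. In depth the real fingertips sit about 31 mm above the reported TCP. I'll open, lower by 31 mm to the cap and re-grip, trusting the camera over the reported TCP.

```bash
python3 -m inch '{"grip":[0.4,0.4,0.4,0.4,0.4,0.4,0.4,0.4],"travel":[[0,0,0],[0,0,0],[0,0,0],[0,0,0],[0,0,-1.2],[0,0,-2.4],[0,0,-3.0],[0,0,-3.0]],"turn":[[0,0,0],[0,0,0],[0,0,0],[0,0,0],[0,0,0],[0,0,0],[0,0,0],[0,0,0]]}'
python3 - <<'E'
from h import *
shot('wrist','w3')
p,W=cloud('w3')
P=W[235:262,190:235].reshape(-1,3)
for (a,b) in [(190,235),(330,370)]:
    P=W[225:275,a:b].reshape(-1,3);P=P[(P[:,2]>15)&(P[:,1]>310)&(P[:,1]<345)]
    print(len(P),np.round(np.percentile(P,[1,5,50,95],axis=0),1).tolist())
P=W[150:300,255:315].reshape(-1,3);P=P[np.isfinite(P).all(1)]
for a,b in [(35,58),(75,78.5),(96,106)]:
    q=P[(P[:,2]>a)&(P[:,2]<b)]
    if len(q):print(a,b,len(q),np.round(q.min(0),1),np.round(q.max(0),1))
E
```

```text
clock: 4.32
eef_pos: [432.1, 324.0, 20.6]
eef_rot: [-3.141, 0.0, 1.574]
wrist_force: [0.8, -0.8, 0.3]
finger_gap: 65.7
1021 [[387.9, 319.1, 54.4], [389.4, 323.2, 57.1], [396.9, 334.7, 75.9], [399.4, 335.3, 95.9]]
933 [[465.0, 319.1, 54.2], [465.1, 323.3, 56.9], [466.9, 334.9, 74.3], [474.1, 335.6, 95.0]]
35 58 621 [416.4 326.3  35. ] [449.4 342.3  58. ]
75 78.5 273 [421.6 317.1  75.1] [443.8 336.9  78.5]
96 106 547 [426.3 322.8  96. ] [439.  332.2 105.1]
```

View pics/w3.png

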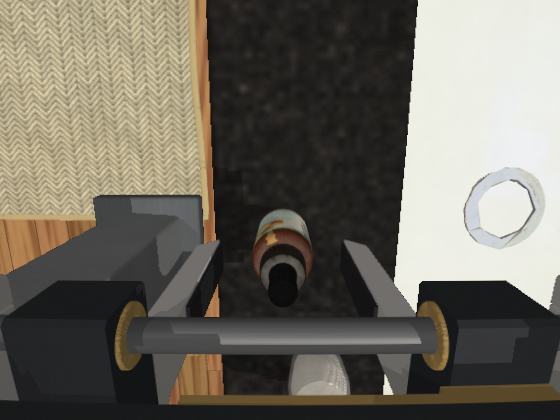

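The bottle still stands, and the fingertips are now at about z=52, so the pads are at cap height. Gripping.

```bash
python3 -m inch '{"grip":[-1,-1,-1,-1,-1,-1],"travel":[[0,0,0],[0,0,0],[0,0,0],[0,0,0],[0,0,0],[0,0,0]],"turn":[[0,0,0],[0,0,0],[0,0,0],[0,0,0],[0,0,0],[0,0,0]]}' 18
python3 -m inch '{"grip":[-1,-1,-1,-1],"travel":[[0,0,1],[0,0,2],[0,0,3],[0,0,3]],"turn":[[0,0,0],[0,0,0],[0,0,0],[0,0,0]]}'
python3 - <<'E'
from h import *
shot('wrist','w4')
E
```

```text
clock: 5.12
eef_pos: [432.4, 324.2, 21.2]
eef_rot: [3.141, -0.0, 1.574]
wrist_force: [-0.0, -0.6, 1.2]
finger_gap: 31.7
clock: 5.62
eef_pos: [432.8, 324.5, 52.2]
eef_rot: [3.14, -0.001, 1.574]
wrist_force: [0.5, -0.0, -0.8]
finger_gap: 31.5
```

View pics/w4.png

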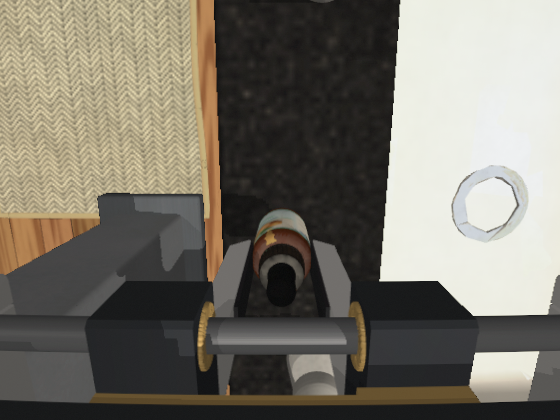

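The gap of 31.5 mm shows the tips pinching only the top few mm of the body, below the cap. The bottle did lift, but I want a proper grip on the cap. I'll set it back down, open, rise 8 mm and re-grip.

```bash
python3 -m inch '{"grip":[-1,-1,-1,-1,-1],"travel":[[0,0,-1],[0,0,-2],[0,0,-2.7],[0,0,-3.05],[0,0,-3.05]],"turn":[[0,0,0],[0,0,0],[0,0,0],[0,0,0],[0,0,0]]}'
python3 -m inch '{"grip":[-0.1,-0.1,-0.1,-0.1,-0.1],"travel":[[0,0,0],[0,0,0],[0,0,0],[0,0,0.8],[0,0,0.8]],"turn":[[0,0,0],[0,0,0],[0,0,0],[0,0,0],[0,0,0]]}'
python3 -m inch '{"grip":[-1,-1,-1,-1,-1],"travel":[[0,0,0],[0,0,0],[0,0,0],[0,0,0],[0,0,0]],"turn":[[0,0,0],[0,0,0],[0,0,0],[0,0,0],[0,0,0]]}' 18
```

```text
clock: 6.3
eef_pos: [432.6, 324.3, 21.1]
eef_rot: [3.141, -0.001, 1.574]
wrist_force: [-0.9, -0.3, 0.3]
finger_gap: 31.5
clock: 6.92
eef_pos: [433.0, 324.6, 29.9]
eef_rot: [3.14, -0.001, 1.574]
wrist_force: [0.2, -0.5, -0.2]
finger_gap: 42.2
clock: 7.55
eef_pos: [433.0, 324.6, 29.9]
eef_rot: [3.14, -0.001, 1.574]
wrist_force: [-0.6, -0.4, -1.3]
finger_gap: 25.5
```

```bash
python3 -m inch '{"grip":[-1,-1],"travel":[[0,0,0],[0,0,0]],"turn":[[0,0,0],[0,0,0]]}'
python3 - <<'E'
from h import *
shot('wrist','w5')
p,W=cloud('w5')
c=cv2.resize(p[180:320,200:370],None,fx=4.2,fy=4.2,interpolation=cv2.INTER_CUBIC)
cv2.imwrite('pics/crop_w5.png',c[:,:,::-1])
E
```

```text
clock: 7.8
eef_pos: [432.9, 324.6, 29.8]
eef_rot: [3.14, -0.001, 1.574]
wrist_force: [0.5, 0.1, -1.0]
finger_gap: 25.3
```

View pics/crop_w5.png

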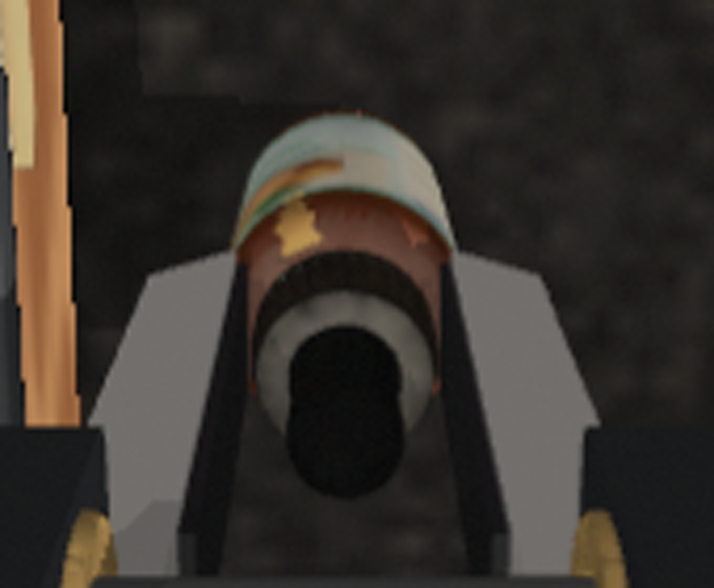

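The tips rest on the sloping shoulder, with a sliver of gap beside the cap. I'll rise another 4 mm and re-grip.

```bash
python3 -m inch '{"grip":[-0.2,-0.2,-0.2,-0.2,-1,-1,-1,-1,-1,-1],"travel":[[0,0,0],[0,0,0],[0,0,0.4],[0,0,0.4],[0,0,0.4],[0,0,0.4],[0,0,0.4],[0,0,0.4],[0,0,0.4],[0,0,0.4]],"turn":[[0,0,0],[0,0,0],[0,0,0],[0,0,0],[0,0,0],[0,0,0],[0,0,0],[0,0,0],[0,0,0],[0,0,0]]}' 18
python3 - <<'E'
from h import *
shot('wrist','w6')
p,W=cloud('w6')
c=cv2.resize(p[180:320,200:370],None,fx=4.2,fy=4.2,interpolation=cv2.INTER_CUBIC)
cv2.imwrite('pics/crop_w6.png',c[:,:,::-1])
E
```

```text
clock: 9.1
eef_pos: [432.9, 324.6, 33.8]
eef_rot: [3.14, -0.001, 1.574]
wrist_force: [0.8, 0.9, -0.2]
finger_gap: 22.3
```

View pics/crop_w6.png

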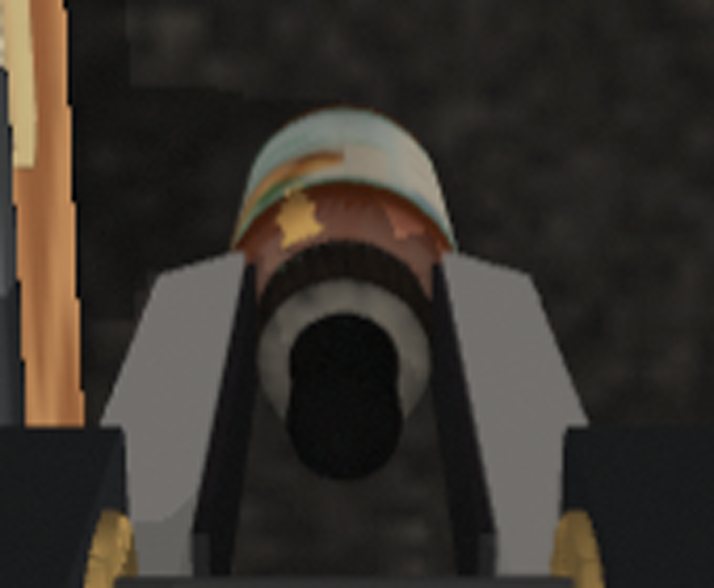

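The cap is now held: the gap of 22.3 mm matches the nominal 24 mm, and earlier readings ran 1–1.5 mm low. With reported TCP z=33.8 the bottle's base is at 0, so it should seat at about 48.8 in the rack. Lifting well clear.

```bash
python3 -m inch '{"grip":[-1,-1,-1,-1,-1,-1,-1],"travel":[[0,0,1],[0,0,3],[0,0,6],[0,0,9],[0,0,12],[0,0,14.5],[0,0,14.5]],"turn":[[0,0,0],[0,0,0],[0,0,0],[0,0,0],[0,0,0],[0,0,0],[0,0,0]]}'
python3 -m inch '{"grip":[-1,-1,-1,-1,-1,-1,-1,-1,-1,-1],"travel":[[0.5,-3,0],[1,-8,0],[2,-13,0],[3,-18,0],[4,-23,0],[5,-28,0],[6,-33,0],[7,-38,0],[7.8,-42,0],[8,-43,0]],"turn":[[0,0,0],[0,0,0],[0,0,0],[0,0,0],[0,0,0],[0,0,0],[0,0,0],[0,0,0],[0,0,0],[0,0,0]]}'
python3 - <<'E'
from h import *
shot('wrist','w7'); shot('top','t7'); shot('scene','s7')
p,W=cloud('s7'); cv2.imwrite('pics/c7.png',cv2.resize(p[60:340,130:430],None,fx=2,fy=2)[:,:,::-1])
E
```

```text
clock: 10.02
eef_pos: [433.5, 325.0, 180.8]
eef_rot: [3.137, -0.003, 1.574]
wrist_force: [-0.2, -0.5, -1.5]
finger_gap: 23.3
clock: 11.28
eef_pos: [513.1, -106.8, 179.5]
eef_rot: [3.139, -0.004, 1.572]
wrist_force: [0.5, 0.9, -1.1]
finger_gap: 23.0
```

View pics/w7.png

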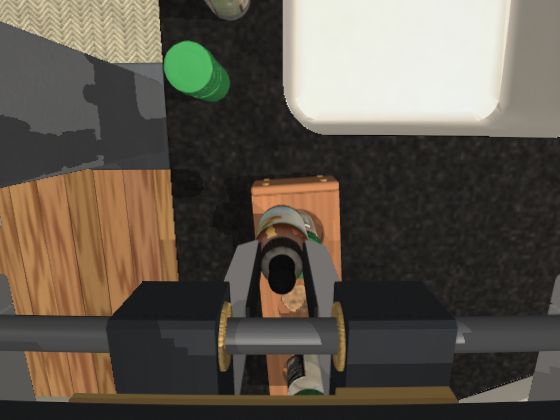

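View pics/c7.png

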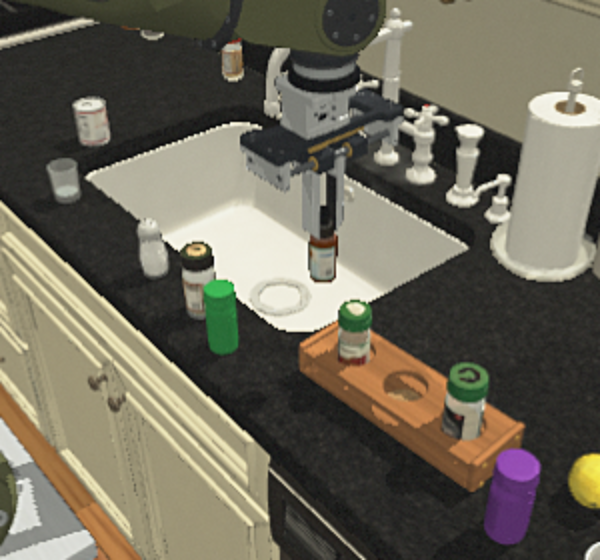

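The bottle is upright in the grip and both rack jars are standing. Next I'll fit the hole from the first pictures, and measure the held bottle in the same cameras to cancel calibration offsets.

```bash
python3 - <<'E'
from h import *
from scipy.optimize import least_squares
for f,box in [('top1',(318,366,186,228)),('scene1',(310,356,232,272))]:
    p,W=cloud(f); u0,u1,v0,v1=box
    S=W[v0:v1,u0:u1]; z=S[...,2]
    top=(abs(z-44)<3); low=(z<38)&(z>8)
    lab=low.astype(np.uint8); 
    n,L,st,_=cv2.connectedComponentsWithStats(lab); i=1+np.argmax(st[1:,4]); lab=(L==i).astype(np.uint8)
    ring=(cv2.dilate(lab,np.ones((3,3)))>0)&top
    P=S[ring][:,:2]
    r=least_squares(lambda q:np.hypot(P[:,0]-q[0],P[:,1]-q[1])-q[2],[537,-235,27],loss='soft_l1')
    r2=least_squares(lambda q:np.hypot(P[:,0]-q[0],P[:,1]-q[1])-27.5,[537,-235],loss='soft_l1')
    print(f,len(P),r.x.round(1),r2.x.round(1),np.round(np.std(r.fun),1))
s=manip.read_state();print(s['eef_pos'])
for f in ['top7' if 0 else 't7','s7','w7']:
    p,W=cloud(f)
    m=(abs(W[...,0]-513)<30)&(abs(W[...,1]+105)<30)&(W[...,2]>135)&(W[...,2]<252)
    P=W[m]
    for a,b in [(140,150),(150,200),(228,250)]:
        q=P[(P[:,2]>a)&(P[:,2]<b)]
        if len(q)>3: print(f,a,b,len(q),q.min(0).round(1),q.max(0).round(1),np.median(q,0).round(1))
E
```

```text
top1 62 [ 535.4 -231.7   28.6] [ 535.1 -231.7] 1.1
scene1 56 [ 535.5 -235.2   28.5] [ 535.2 -235.5] 1.4
[ 513.20457025 -104.49707968  180.09511731]
s7 140 150 16 [ 496.6 -125.2  146.2] [ 519.7 -106.2  150. ] [ 504.3 -120.4  148.8]
s7 150 200 246 [ 495.  -125.8  150.1] [526.7 -95.6 199.5] [ 502.4 -119.8  176.1]
s7 228 250 176 [ 488.7 -119.3  228.1] [538.2 -98.1 249.8] [ 511.1 -113.3  239.7]
w7 150 200 841 [ 496.3 -105.2  150. ] [529.4 -89.5 200. ] [512.8 -91.5 181.4]
w7 228 250 1860 [ 489.3 -113.7  228. ] [536.7 -95.  250. ] [ 513.2 -100.   242.9]
```

Corrected for each camera's offset against the held bottle, the hole centre is about (536.5,-230.5) in the robot frame, with 10 mm clearance all round. I'll go over it, lower partway and check.

```bash
python3 -m inch '{"grip":[-1,-1,-1,-1,-1,-1,-1,-1],"travel":[[0.5,-3,0],[1.2,-7,0],[2.0,-11,0],[2.3,-12.6,0],[2.3,-12.6,-2],[2.3,-12.6,-5],[2.3,-12.6,-7.5],[2.3,-12.6,-7.5]],"turn":[[0,0,0],[0,0,0],[0,0,0],[0,0,0],[0,0,0],[0,0,0],[0,0,0],[0,0,0]]}'
python3 - <<'E'
from h import *
shot('wrist','w8'); shot('top','t8'); shot('scene','s8')
print(manip.read_state()['eef_pos'])
p,W=cloud('s8'); cv2.imwrite('pics/c8.png',cv2.resize(p[150:310,270:420],None,fx=3.7,fy=3.7,interpolation=cv2.INTER_CUBIC)[:,:,::-1])
E
```

```text
clock: 12.42
eef_pos: [535.5, -228.7, 103.6]
eef_rot: [3.141, -0.005, 1.575]
wrist_force: [-0.5, 0.8, -0.9]
finger_gap: 22.5
[ 536.87155186 -230.09083057  106.48580874]
```

View pics/w8.png

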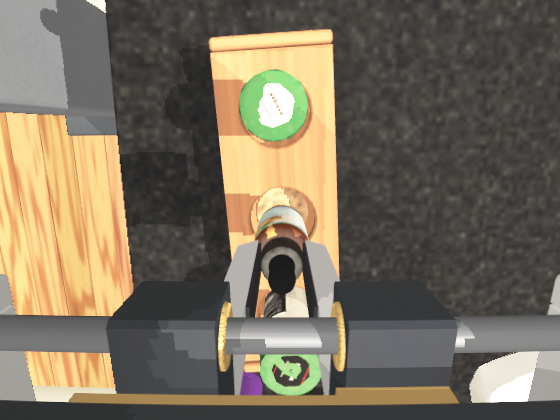

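View pics/c8.png

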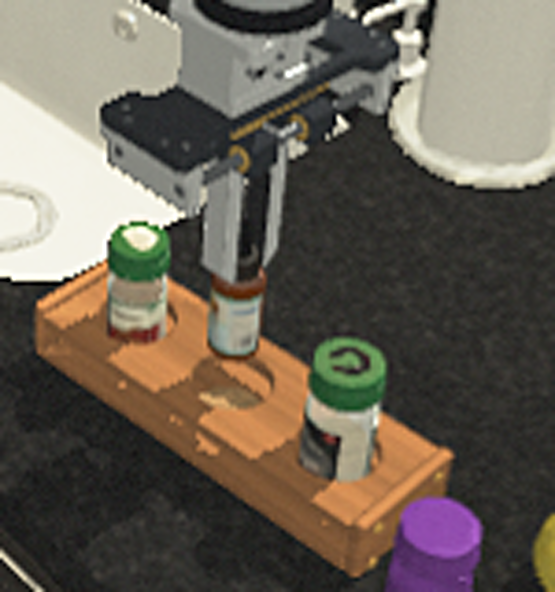

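```bash
python3 - <<'E'
from h import *
from scipy.optimize import least_squares
p,W=cloud('w8')
S=W[175:225,240:325]; z=S[...,2]
top=abs(z-45)<4; low=((z<36)&(z>8)).astype(np.uint8)
n,L,st,_=cv2.connectedComponentsWithStats(low); low=(L==1+np.argmax(st[1:,4])).astype(np.uint8)
P=S[(cv2.dilate(low,np.ones((3,3)))>0)&top][:,:2]
r=least_squares(lambda q:np.hypot(P[:,0]-q[0],P[:,1]-q[1])-27,[537,-230],loss='soft_l1')
print(len(P),P.min(0),P.max(0),r.x.round(1),np.std(r.fun).round(1))
m=(abs(W[...,0]-537)<25)&(abs(W[...,1]+230)<25)&(W[...,2]>70)&(W[...,2]<126); q=W[m]; print('bottle',q.min(0).round(1),q.max(0).round(1))
p,W=cloud('s8')
m=(abs(W[...,0]-535)<25)&(abs(W[...,1]+234)<25)&(W[...,2]>73)&(W[...,2]<115); q=W[m]; print('bottle scene',q.min(0).round(1),q.max(0).round(1))
q=q[q[:,2]<110]
r=least_squares(lambda c:np.hypot(q[:,0]-c[0],q[:,1]-c[1])-16.5,[535,-234],loss='soft_l1');print(r.x.round(1))
print('base z scene', np.sort(W[(abs(W[...,0]-535)<20)&(abs(W[...,1]+234)<20)&(W[...,2]>55)][:,2])[:8].round(1))
print(manip.read_state()['eef_pos'])
E
```

```text
133 [ 510.04936961 -236.6338749 ] [ 563.9190853  -204.41227119] [ 537.  -231.6] 0.3
bottle [ 519.3 -228.2   74.9] [ 552.4 -212.1  125.9]
bottle scene [ 518.7 -250.2   73. ] [ 545.5 -221.5  114.9]
[ 537.2 -232.1]
base z scene [70.7 71.2 72.4 72.6 73.  73.4 73.8 73.9]
[ 536.87155186 -230.09083057  106.48580874]
```

Wrist and scene cameras agree the bottle should move about 2.5 mm in -y, with x fine. I'll lower to just above the floor, then go gently.

```bash
python3 -m inch '{"grip":[-1,-1,-1,-1,-1,-1,-1],"travel":[[0,-0.25,-0.5],[0,-0.25,-1.5],[0,-0.25,-2.7],[0,-0.25,-3.9],[0,-0.25,-4.8],[0,-0.25,-5.2],[0,-0.25,-5.2]],"turn":[[0,0,0],[0,0,0],[0,0,0],[0,0,0],[0,0,0],[0,0,0],[0,0,0]]}'
python3 - <<'E'
from h import *
print(manip.read_state())
E
```

```text
clock: 13.45
eef_pos: [536.8, -232.6, 54.3]
eef_rot: [3.136, -0.003, 1.575]
wrist_force: [1.0, -0.4, -0.1]
finger_gap: 22.8
{'clock': 13.45, 'joints': array([-0.47407745,  0.49648013,  1.54278439,  0.00579793,  1.09925228,
       -0.4805844 ]), 'qd': array([ 0.00069942, -0.00856717, -0.00667743,  0.00035197,  0.00566625,
        0.00047703]), 'effort': array([-9.92441608e-03, -6.03020668e+01, -3.16048551e+01,  6.43891236e-02,
       -5.59393794e-02, -7.11006123e-05]), 'eef_pos': array([ 536.84249155, -232.57099564,   54.30581845]), 'eef_rot': array([ 3.13647964, -0.00316843,  1.57468553]), 'wrist_force': array([ 0.97771439, -0.35007625, -0.0914301 ]), 'moment': array([-0.06107084,  0.06719202, -0.02969391]), 'finger_gap': 22.81676868876282}
```

```bash
python3 -m inch '{"grip":[-1,-1,-1,-1],"travel":[[0,0,-0.2],[0,0,-0.4],[0,0,-0.5],[0,0,-0.5]],"turn":[[0,0,0],[0,0,0],[0,0,0],[0,0,0]]}'
python3 -m inch '{"grip":[-1,-1],"travel":[[0,0,-0.1],[0,0,-0.1]],"turn":[[0,0,0],[0,0,0]]}'
python3 - <<'E'
from h import *
shot('wrist','w9'); shot('scene','s9')
p,W=cloud('s9'); cv2.imwrite('pics/c9.png',cv2.resize(p[150:310,270:420],None,fx=3.7,fy=3.7,interpolation=cv2.INTER_CUBIC)[:,:,::-1])
p,W=cloud('w9')
q=W[(abs(W[...,0]-537)<6)&(abs(W[...,1]+232)<10)&(W[...,2]>105)&(W[...,2]<125)];print('bulb top',q[:,2].max())
E
```

```text
clock: 13.95
eef_pos: [536.8, -232.5, 49.3]
eef_rot: [3.137, -0.003, 1.575]
wrist_force: [-0.6, 0.3, -1.0]
finger_gap: 22.6
clock: 14.2
eef_pos: [537.1, -232.7, 48.8]
eef_rot: [3.136, -0.003, 1.575]
wrist_force: [-1.8, 0.3, 5.4]
finger_gap: 22.8
bulb top 119.55373757806004
```

View pics/c9.png

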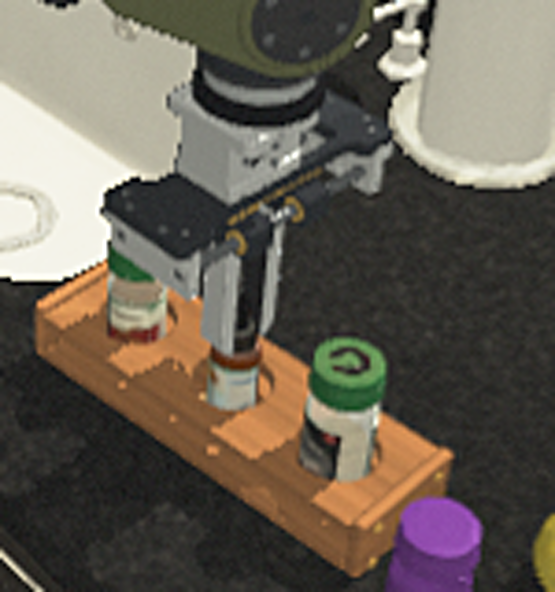

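View pics/w9.png

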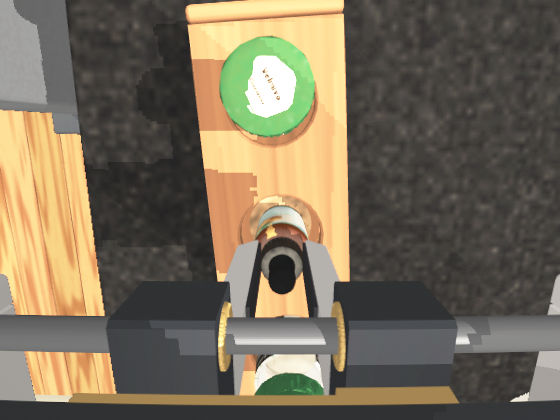

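The bottle stands in the hole, centred. Contact force of 5.4 N appeared exactly at the predicted seat height of 48.8. I'll open moderately, let it settle, then rise.

```bash
python3 -m inch '{"grip":[-0.3,-0.1,0,0,0],"travel":[[0,0,0],[0,0,0],[0,0,0],[0,0,0],[0,0,0]],"turn":[[0,0,0],[0,0,0],[0,0,0],[0,0,0],[0,0,0]]}'
python3 -m inch '{"grip":[0,0,0,0,0,0,0,0,0],"travel":[[0,0,1],[0,0,3],[0,0,6],[0,0,10],[0,0,14],[0,0,16],[-4,0,16],[-8,0,16],[-8,0,16]],"turn":[[0,0,0],[0,0,0],[0,0,0],[0,0,0],[0,0,0],[0,0,0],[0,0,0],[0,0,0],[0,0,0]]}'
python3 - <<'E'
from h import *
from scipy.optimize import least_squares
shot('scene','s10'); shot('wrist','w10'); shot('top','t10')
p,W=cloud('s10'); cv2.imwrite('pics/c10.png',cv2.resize(p[150:310,270:420],None,fx=3.7,fy=3.7,interpolation=cv2.INTER_CUBIC)[:,:,::-1])
for f in('s10','w10'):
    p,W=cloud(f)
    for a,b in [(50,70),(78,92),(105,122)]:
        q=W[(abs(W[...,0]-537)<22)&(abs(W[...,1]+234)<22)&(W[...,2]>a)&(W[...,2]<b)]
        if len(q):print(f,a,len(q),q.min(0).round(1),q.max(0).round(1))
E
```

```text
clock: 14.92
eef_pos: [537.1, -232.6, 48.7]
eef_rot: [3.136, -0.003, 1.575]
wrist_force: [-0.0, -0.0, -0.8]
finger_gap: 46.9
clock: 16.05
eef_pos: [455.8, -232.8, 210.1]
eef_rot: [3.135, -0.002, 1.574]
wrist_force: [0.5, -1.0, -0.5]
finger_gap: 47.1
s10 50 94 [ 519.9 -253.2   50.1] [ 546.7 -222.1   69.9]
s10 78 65 [ 525.2 -247.    78.2] [ 546.9 -223.9   92. ]
s10 105 28 [ 530.6 -241.6  105.1] [ 542.2 -230.   115.1]
w10 50 150 [ 520.1 -245.    50.2] [ 547.4 -215.5   69.9]
w10 78 133 [ 524.6 -246.6   78. ] [ 549.8 -219.3   91.9]
w10 105 179 [ 530.7 -238.3  105.1] [ 543.1 -225.9  118.7]
```

View pics/c10.png

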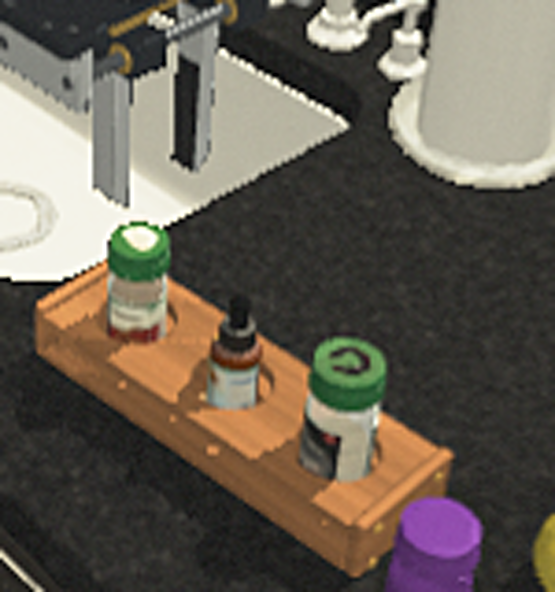

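View pics/w10.png

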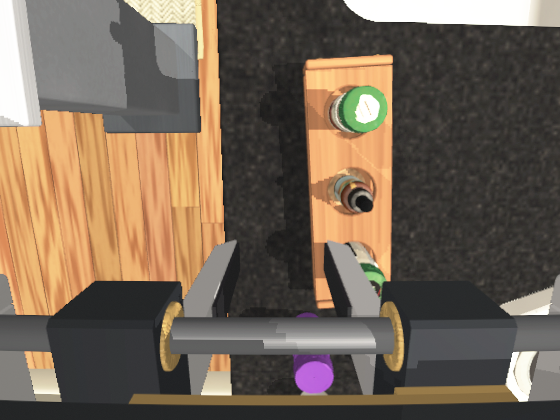

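The bottle stands upright in the middle hole (wrist view (355,195)). Its bulb top reads z of about 115–119 mm in the two cameras, against 117 expected. Both rack jars are standing and the gripper is clear.

```bash
python3 -c "
from cell import manip
print(manip.sign_off())"
```

```text
the job is handed in; nothing more can be done
None
```

The dropper bottle now stands upright in the rack's empty middle hole, down on its floor. The job is handed in; the clock stood at about 16 s of the 38 s when I finished.

**Grasp:** It took four grips to get a proper hold. The real fingertips sit about 31 mm above the reported TCP, so the first grip landed on the rubber bulb. The next two caught the top of the body and then the shoulder. After the second I had lifted the bottle 3 cm and set it back down before the final grip on the cap.

**Placing:** I lowered the bottle until a 5.4 N contact showed at the predicted floor height, then opened the fingers and withdrew.

**Last checks:**
- The bottle is upright and centred, with its top at about 115–119 mm where 117 mm was expected.
- Both rack jars are still in their holes.
- The purple and green look-alikes were not touched.
- The scene and wrist cameras disagreed by 3–4 mm in y. I allowed for this by comparing the bottle and the hole within the same picture.

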